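# Fold up the travel iron and the clothes brush and shut them in their case

## Robot

A 6-joint arm with a two-finger parallel gripper is mounted at the origin on a cart in front of the work surface, level with it; the furniture and walls round the work are solid. World frame = base frame: x ahead of the robot, y to its left, z up, the work surface at z = 0. Lengths are in m, angles in degrees, forces in N, time in s.
With the tool pointing down it reaches from about 0.325 to 0.775 m from the base axis. Payload 5.5 kg.
Tool frame: the origin (TCP) lies where the fingers leave the gripper's body, on its centre line; the fingertips stand 73 mm ahead of it and the grasp point (between the pads) lies 54 mm ahead of it; z points along the fingers, y is the line along which they close (so a half turn about z gives the same grasp; the last joint's range is limited). The gripper opens to 85 mm and grips with 20 to 120 N. Pads are 22 mm wide; open, the fingers measure 114 mm over their backs; the gripper's body (76 mm by 85 mm) begins 54 mm behind the grasp point. The pads swing forward as they close: fully open they stand 13 mm farther back than shut.
Start: joints at [62.412, 5.22, 70.514, -0, 104.267, -3.249], TCP at [0.247, 0.547, 0.304] pointing down, gripper open.
Joint ranges: [-164.24, 164.24], [-49.07, 125.15], [9.68, 141.18], [-86.29, 266.29], [3.28, 154.24], [-151.56, 151.56]. Speed limits (degrees/s): [147.25, 147.25, 172.46, 180, 180, 180].

## Interface

Orientations are given as a 3x3 rotation matrix whose columns are the frame's x, y, z axes.
In Python, from cell import bot gives the robot as it stands.
- The arm moves only by the tool servo_tool, never from a script. Its argument "steps" is a list of rows, each a list of 6 numbers: the shift along the tool's x, y, z in units of 40 mm (1.0 is 40 mm), then the turn, a rotation vector about the tool's x, y, z in units of 90 degrees (1.0 is 90 degrees). A call has exactly 5 rows; each row shifts and turns the commanded pose from where the row before left it, along the tool's axes as they then stand; what a row does not reach is not made up. A row lasts 1/10 s, in which the tool goes at most 50 mm and 8.59 degrees, less where a joint would pass 70% of its speed; a pose out of reach is approached as far as the arm can. A call with a number of a shift or a turn outside -1 to 1 is refused whole. A call with a gripper value outside its range is refused whole. "fingers" is the closure, from -1 (fully open) to 1 (shut), set as the call begins (left out, the last holds). The fingers move at their own pace and stop on an object; "squeeze" is the grip in N (left out, the last holds). Time passes only in rows, so rows that do not move let the fingers close, or fill a call up. It gives the time, the measured TCP pose, the force, the opening and the grip force at its end, in the units of the state.
- bot.observe(): the state, without advancing time (a new reading comes with each control period).
- bot.camera(name): name is "scene" or "top" or "wrist"; returns (picture, depth): 400x640x3 uint8, red, green, blue; 400x640 float32, m along the optical axis (not along the pixel's ray), 0 where there is no reading.
- bot.calibration(name): a dict with "intrinsics" (3x3 intrinsics, pixels), "world_from_camera" (4x4, takes a point from camera to world coordinates); the wrist camera has in their place "T_tool_cam" (4x4, takes a point from camera to tool coordinates, whose origin is the TCP and whose axes are the flange's). Camera axes: x right, y down, z forward; pixel columns grow to the right and rows downward; lengths in m; the calibration is good to about 2 mm. The wrist camera is an equidistant fisheye: a pixel r from the principal point sees the ray r / f radians off the axis. A picture is of the moment at which its call begins: read the wrist's pose just before it. calibration takes no time and is no camera call.
- bot.sign_off(): hands the job in; it is judged then, once.
The state is a dict: "clock": time; "joints": joint angles; "joint_velocities": joint speeds; "joint_efforts": joint torques, N m; "eef_pos": TCP position; "eef_rot": TCP orientation; "ft_force": force on the tool from outside, world axes, zero at the start; "wrist_torque": the same for the moment, N m; "width": finger opening in m; "grip_force": force on a finger pad.
Only numpy, scipy, OpenCV 4.12 (cv2) and the standard library are available. Lean on these libraries where they do the work, as an engineer would, in place of code of your own. Each camera call takes 0.05 s, during which the arm holds its last target. There are 200 camera calls.

## Task

Put the travel pressing set away: fold the iron's handle and the clothes brush's handle fully down, lay the iron flat in its empty bay of the open carrying case (nose towards the lid's hinge; set it down, do not drop it), with the brush left in the bay beside it, and only then swing the case's lid fully shut. Let go of everything and do not knock over or push away the other things on the worktop.

Things in the scene. Friction and masses are not known exactly. Their poses are not given: they have to be found in the camera images.
- iron: cordless travel iron, white body on a steel sole, 140 x 56 mm, 0.5 kg, flat on the worktop. Origin: underside of the sole, midway between heel and nose; x to the nose, z up. Nearly upright sides, 53 to 56 mm apart from the heel (x -70) to x +5 mm, then curving in to the nose (x +70). Top deck 44 mm high, sloping from the middle to 30 mm at the nose; 59 mm high with the handle folded.
- iron_handle (a joint): black handle of the iron, a bar 24 mm wide, 14 mm thick, reaching 92 mm from its hinge; its outer (heel-side) face is 8 mm from the hinge's plane. 0 = folded flat towards the nose (stop), 1.57 = straight up, 1.75 = open stop. Stiff plain hinge, 0.05 N m, no catch: stays where it is left; goes down when pushed from the heel side towards the nose, then pressed from above.
- case: grey carrying case, fixed to the worktop, footprint 184 x 172 mm. Origin: centre of its underside; x to the edge with the lid's hinge, z up. Floor 4 mm thick, outer rim 20 mm high. Two bays outlined by ribs (tops 14 mm above the worktop): the iron's, on the side of -y, and the brush's, centred on y +48 mm. Stood open, the lid rises from the +x edge.
- case_lid (a joint): lid, a hood 184 x 172 mm, 54 mm deep. 0 = shut (top 75 mm above the worktop, inside 70 mm, so raised handles are in its way), 1.57 = upright, 1.75 = open stop. Stiff hinge, 0.3 N m: stays at any angle. Open, its flat outer face looks away from the base, 54 mm behind the hinge line; its top edge is some 205 mm high. Push that face over towards the base, then down.
- brush: clothes brush, wooden head 100 x 46 mm, bristles down, head 36 mm high (51 with the handle folded), about 0.2 kg, lying in its bay of the case at the start. Origin: underside of the bristles, centre; x along the head and roughly along the case's x, z up.
- brush_handle (a joint): wooden handle of the brush, a bar 24 mm wide, 14 mm thick, reaching 84 mm from its hinge; its outer face is 7 mm from the hinge's plane. 0 = folded flat along the head towards brush +x (stop), 1.57 = straight up, 1.75 = open stop. Stiff plain hinge, 0.025 N m, no catch: stays where it is left.
- timer: bystander: round wind-up timer, 66 mm wide, 48 mm high; origin centre of its underside
- tape_roll: bystander: roll of grey tape, 106 mm wide, 48 mm high; origin centre of its underside
- stain_tube: bystander: lying tube, 63 x 189 x 42 mm; origin centre of its underside
- clothes_peg: bystander: clothes peg, 15 x 72 x 12 mm; origin centre of its underside
- iron_grip (a point): good place to grip the iron across its parallel sides, 20 mm behind its origin, 22 mm above the sole (height for the fingertips); axes as the iron's
- iron_hinge (a point): middle of the hinge of the iron's handle, 56 mm behind the iron's origin, 50 mm above the sole; axes as the iron's; the hinge runs along y
- iron_bay (a point): centre of the floor of the iron's bay (case x 0, y -41, z 4 mm); axes as the case's. The iron fits with its origin here and its x along the bay's x (nose to the lid's hinge), with about 5 mm of play each way; the bay is 66 mm wide at the heel and pointed at the hinge end.
- lid_hinge (a point): middle of the lid's hinge line (case x +92, y 0, z 20.5 mm); axes as the case's; the hinge runs along y
- brush_hinge (a point): middle of the hinge of the brush's handle, at brush x -41, z 43 mm; axes as the brush's; the hinge runs along y
Things that resemble listed ones, but are neither listed nor needed, are in the scene too. What is shaped like the iron but blue or purple is not meant.

How it is judged:
By the outcome, as a careful person would: the job done as asked, in the order asked, and still so for the second after the job is handed in, with the robot touching nothing.
It also fails if it takes over 69 s, if anything falls off the work surface, if the arm or the gripper's body presses on something with over 40 N, if the wrist force passes 120 N, or if a joint passes its speed limit or range.

## Working session

There is one attempt and no reset: what is moved stays moved. The work goes in short steps, Python scripts to look and compute and a tool call to move; the robot and the scene stay as the last step left them, time stands still between calls to the robot, and variables do not carry over. Pictures are saved under pics/ and viewed, at most 10 in all, crops included, and the job is handed in when it is done.

Besides the shell and the picture viewer there is one more tool, called after ">>>" as name(argument=value, ...) on one line, values as JSON. servo_tool: Moves the arm, as the interface text tells. Shifts and turns lie within -1 to 1; 1 stands for 40 mm of shift or 90 degrees of turn. Its arguments: {"type":"object","properties":{"steps":{"type":"array","items":{"type":"array","items":{"type":"number"}}},"fingers":{"type":"number"},"squeeze":{"type":"number"}},"required":["steps"]}

```bash
ls; mkdir -p pics; python3 - <<'E'
from cell import bot
import cv2,numpy as np
for n in("scene","top"):
    p,d=bot.camera(n);cv2.imwrite(f"pics/{n}0.png",p[:,:,::-1]);np.savez(f"pics/{n}0.npz",p=p,d=d)
    c=bot.calibration(n);print(n,np.round(c["intrinsics"],1).tolist(),np.round(c["world_from_camera"],3).tolist())
print(bot.calibration("wrist"))
print(bot.observe())
E
```

```text
pics
scene [[452.4, 0.0, 325.3], [0.0, 452.4, 200.3], [0.0, 0.0, 1.0]] [[0.77, -0.497, 0.4, 0.039], [-0.638, -0.587, 0.499, -0.426], [-0.013, -0.639, -0.769, 1.033], [0.0, 0.0, 0.0, 1.0]]
top [[472.1, 0.0, 319.8], [0.0, 472.1, 203.4], [0.0, 0.0, 1.0]] [[0.129, -0.842, 0.524, -0.066], [-0.992, -0.106, 0.073, 0.125], [-0.006, -0.529, -0.849, 1.117], [0.0, 0.0, 0.0, 1.0]]
{'intrinsics': array([[309.70691629,   0.        , 324.15113714],
       [  0.        , 309.70691629, 200.60223951],
       [  0.        ,   0.        ,   1.        ]]), 'T_tool_cam': array([[ 4.30039240e-05, -9.46864653e-01, -3.21632285e-01,
         8.28178085e-02],
       [ 9.99999832e-01, -1.45252682e-04,  5.61319730e-04,
         8.19365130e-04],
       [-5.78211763e-04, -3.21632255e-01,  9.46864488e-01,
        -7.01076257e-02],
       [ 0.00000000e+00,  0.00000000e+00,  0.00000000e+00,
         1.00000000e+00]])}
{'clock': 0.1, 'joints': array([ 6.24112435e+01,  5.26039843e+00,  7.05768727e+01,  2.56751591e-04,
        1.04266980e+02, -3.24802879e+00]), 'joint_velocities': array([ 0.08282441, -0.11165739, -0.25265637,  0.15198549, -0.12520393,
       -0.03658737]), 'joint_efforts': array([ 2.01981100e-03, -4.60222507e+01, -4.19214535e+01, -1.58971484e-04,
        1.06716881e-02, -1.02219272e-05]), 'eef_pos': array([0.24723177, 0.54655416, 0.30282841]), 'eef_rot': array([[-9.11110937e-01,  4.12160338e-01, -8.46507635e-04],
       [ 4.12161194e-01,  9.11109519e-01, -1.61061642e-03],
       [ 1.07428958e-04, -1.81634783e-03, -9.99998345e-01]]), 'ft_force': array([ 0.05104126, -0.22058398, -0.81601378]), 'wrist_torque': array([-0.04738079, -0.02448361, -0.01392445]), 'grip_force': 0.0, 'width': 0.08525824586811157}
```

View pics/top0.png

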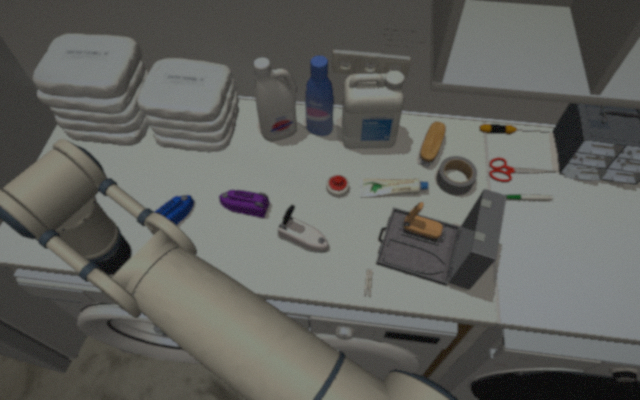

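View pics/scene0.png

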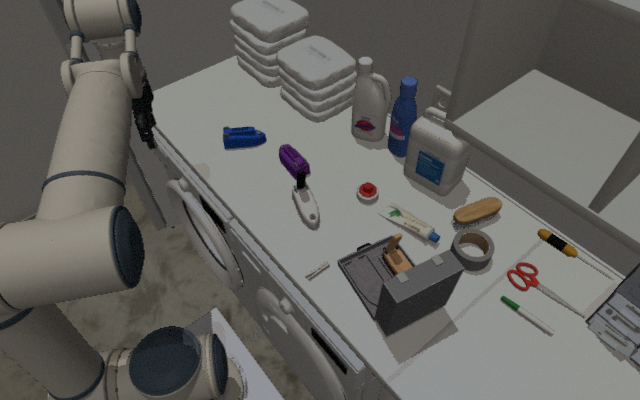

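The white iron is at top (303,235), heel left with its black handle upright at (288,215). The purple (245,203) and blue (175,210) ones are decoys. The case is at (440,245) with the lid to the right, and the brush is in its bay at (423,225). The other brown brush at (433,140) is a lookalike outside the case. I'll measure next and confirm with an enlarged crop.

```bash
cat > h.py <<'E'
import numpy as np,cv2
from cell import bot
def cloud(n,p=None,d=None):
    c=bot.calibration(n);K=c["intrinsics"];T=c["world_from_camera"]
    if d is None: p,d=bot.camera(n)
    v,u=np.mgrid[:400,:640]
    P=np.stack([(u-K[0,2])/K[0,0]*d,(v-K[1,2])/K[1,1]*d,d],-1)@T[:3,:3].T+T[:3,3]
    P[d==0]=np.nan
    return p,P
def ray(n,u,v,z):
    c=bot.calibration(n);K=c["intrinsics"];T=c["world_from_camera"]
    r=T[:3,:3]@np.array([(u-K[0,2])/K[0,0],(v-K[1,2])/K[1,1],1]);o=T[:3,3]
    return o+r*(z-o[2])/r[2]
E
python3 - <<'E'
from h import *
ims=[]
for n,(u0,v0,u1,v1) in dict(top=(260,165,520,295),scene=(270,165,510,345)).items():
    z=np.load(f"pics/{n}0.npz");p,P=cloud(n,z["p"],z["d"])
    c=p[v0:v1,u0:u1,::-1];c=cv2.convertScaleAbs(c,alpha=1.6)
    ims.append(cv2.resize(c,(700,int(700*(v1-v0)/(u1-u0))//1),interpolation=cv2.INTER_CUBIC) if n=="top" else None)
    # table height + objects
    X,Y,Z=P[...,0],P[...,1],P[...,2]
    print(n,"table z",np.nanmedian(Z[(X>.4)&(X<.8)&(Y>-.5)&(Y<.4)&(abs(Z)<.015)]))
    m=((Z>.008)&(X>.3)&(X<.75)&(Y>-.55)&(Y<.35)).astype(np.uint8)
    k,l,s,ct=cv2.connectedComponentsWithStats(m)
    for i in range(1,k):
        if s[i,4]>60:
            q=P[l==i];print(s[i].tolist(),np.round(np.nanmin(q,0),3),np.round(np.nanmax(q,0),3),p[l==i].mean(0).astype(int))
cv2.imwrite("pics/crop.png",ims[0])
E
```

```text
top table z -0.0008581863178631632
[430, 0, 210, 109, 8031] [ 0.695 -0.439  0.381] [ 0.75  -0.008  0.603] [85 85 83]
[436, 169, 41, 26, 519] [ 0.696 -0.201  0.008] [ 0.75  -0.097  0.051] [65 64 61]
[326, 175, 23, 21, 388] [0.648 0.148 0.008] [0.715 0.211 0.051] [108  68  62]
[371, 179, 57, 17, 746] [ 0.665 -0.071  0.008] [0.722 0.084 0.044] [115 118 108]
[376, 189, 177, 101, 5287] [ 0.408 -0.417  0.008] [0.725 0.056 0.21 ] [72 69 65]
[277, 205, 52, 46, 1151] [0.472 0.182 0.008] [0.548 0.319 0.141] [101  99  95]
[386, 238, 36, 11, 68] [ 0.511 -0.059  0.008] [0.533 0.032 0.018] [67 66 66]
[365, 269, 7, 24, 88] [0.376 0.064 0.008] [0.439 0.078 0.014] [122 120 112]
scene table z -0.0008705248549647493
[444, 0, 196, 255, 10035] [ 0.696 -0.436  0.384] [ 0.75  -0.008  0.669] [94 94 90]
[573, 0, 67, 27, 932] [ 0.704 -0.258  0.716] [ 0.735 -0.164  0.736] [86 84 81]
[292, 170, 28, 58, 914] [0.472 0.179 0.008] [0.554 0.316 0.142] [98 96 94]
[357, 183, 22, 19, 332] [0.649 0.145 0.009] [0.715 0.21  0.053] [106  62  58]
[386, 206, 54, 37, 720] [ 0.665 -0.073  0.008] [0.724 0.085 0.042] [113 116 107]
[338, 233, 152, 104, 6090] [ 0.409 -0.22   0.008] [0.75  0.056 0.21 ] [66 63 61]
[306, 261, 24, 17, 86] [0.373 0.063 0.008] [0.441 0.077 0.014] [121 118 112]
[501, 296, 53, 39, 334] [ 0.7   -0.418  0.008] [ 0.728 -0.285  0.019] [102 113  99]
```

View pics/crop.png

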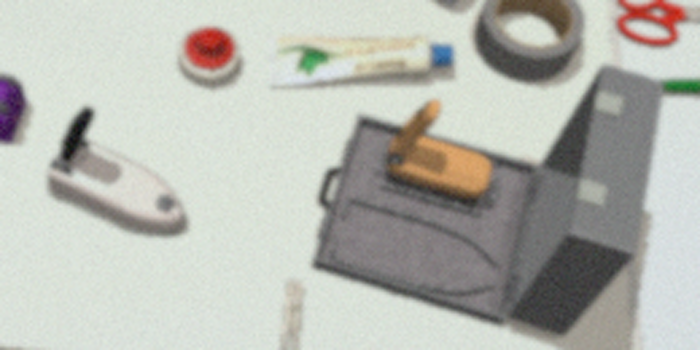

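The crop confirms it: the white iron has a black raised handle and its nose points right. The case's empty bay is on the near side, and the brush handle is raised.

```bash
python3 - <<'E'
from h import *
Q=[];C=[]
for n in("top","scene"):
    z=np.load(f"pics/{n}0.npz");p,P=cloud(n,z["p"],z["d"])
    Q.append(P.reshape(-1,3));C.append(p.reshape(-1,3).astype(int))
def sel(q,c,lo,hi):
    m=np.all((q>lo)&(q<hi),1);return q[m],c[m]
for i,n in enumerate(("top","scene")):
    q,c=sel(Q[i],C[i],(.46,.17,.006),(.565,.33,.16))
    dark=(c.max(1)<60)
    body=q[(q[:,2]<.05)&(q[:,2]>.012)]
    print(n,"iron body rect",cv2.minAreaRect((body[:,:2]*1000).astype(np.float32)))
    h=q[q[:,2]>.07];print(" handle pts",len(h),"mean",h.mean(0).round(4),"top",h[:,2].max())
    w=np.linalg.svd(h-h.mean(0))[2][0];print("  axis",w.round(3))
    dk=q[(q[:,2]>.036)&(q[:,2]<.05)];print(" deck z pct",np.percentile(dk[:,2],[10,50,90]).round(4))
    q,c=sel(Q[i],C[i],(.39,-.24,.06),(.68,.07,.3))
    b=(c[:,0]-c[:,2]>25);  br=q[b]
    print(" brush handle",len(br),br.mean(0).round(4),br.max(0).round(3),br.min(0).round(3),np.linalg.svd(br-br.mean(0))[2][0].round(3))
    q,c=sel(Q[i],C[i],(.39,-.24,.012),(.68,.07,.055)); b=(c[:,0]-c[:,2]>25); br=q[b]
    print(" brush head",br.mean(0).round(4),np.percentile(br[:,2],[50,95]).round(4),cv2.minAreaRect((br[:,:2]*1000).astype(np.float32)))
    q,c=sel(Q[i],C[i],(.39,-.24,.1),(.68,.07,.215));q=q[c[:,0]-c[:,2]<15]; 
    print(" lid",q.min(0).round(3),q.max(0).round(3),cv2.minAreaRect((q[:,:2]*1000).astype(np.float32)))
    t=q[q[:,2]>.195];print(" lid top",len(t),cv2.minAreaRect((t[:,:2]*1000).astype(np.float32)),t[:,2].max())
    q,c=sel(Q[i],C[i],(.39,-.24,.015),(.68,.07,.026))
    print(" rim",cv2.minAreaRect((q[:,:2]*1000).astype(np.float32)),np.median(q[:,2]))
    np.save(f"pics/rim{n}.npy",q)
# plot rim points
im=np.full((600,640,3),255,np.uint8)
for n,col in(("top",(255,0,0)),("scene",(0,0,255))):
    for x,y,z in np.load(f"pics/rim{n}.npy"): cv2.circle(im,(int((.08-y)*2000),int((.69-x)*2000)),1,col,-1)
cv2.imwrite("pics/rim.png",im)
E
```

```text
top iron body rect ((507.5766906738281, 247.4034423828125), (136.1703643798828, 54.27336120605469), 69.88742065429688)
 handle pts 117 mean [0.5154 0.2857 0.1139] top 0.14106573628090213
  axis [-0.044  0.306 -0.951]
 deck z pct [0.0371 0.041  0.0447]
 brush handle 127 [ 0.5689 -0.0269  0.1003] [ 0.581 -0.013  0.131] [ 0.561 -0.043  0.06 ] [-0.048  0.277 -0.96 ]
 brush head [ 0.5652 -0.0629  0.0375] [0.0382 0.0423] ((575.8468017578125, -59.509117126464844), (98.02849578857422, 66.00083923339844), 77.50469970703125)
 lid [ 0.408 -0.217  0.1  ] [ 0.588 -0.024  0.21 ] ((511.090087890625, -108.22661590576172), (192.6514892578125, 175.53839111328125), 78.8256607055664)
 lid top 1663 ((497.9532470703125, -176.08450317382812), (54.8008918762207, 174.71604919433594), 78.0666732788086) 0.20951305681602372
 rim ((549.1206665039062, -57.54417419433594), (267.0924072265625, 247.10452270507812), 83.0926513671875) 0.020574465013797782
scene iron body rect ((508.70654296875, 244.03579711914062), (138.1345672607422, 54.24178695678711), 70.11326599121094)
 handle pts 123 mean [0.5204 0.2799 0.1093] top 0.14170504340518975
  axis [-0.07  -0.197  0.978]
 deck z pct [0.0374 0.041  0.0448]
 brush handle 118 [ 0.5699 -0.0333  0.1013] [ 0.582 -0.015  0.13 ] [ 0.563 -0.044  0.06 ] [-0.027  0.237 -0.971]
 brush head [ 0.5691 -0.0543  0.0385] [0.0388 0.0421] ((582.1688842773438, -33.92650604248047), (116.17462921142578, 59.008827209472656), 74.81369018554688)
 lid [ 0.409 -0.22   0.1  ] [ 0.588 -0.043  0.21 ] ((509.4672546386719, -118.79399108886719), (175.67723083496094, 174.2955322265625), 79.46038055419922)
 lid top 1964 ((499.12359619140625, -176.67816162109375), (55.6220703125, 173.79864501953125), 77.96412658691406) 0.21021046162174606
 rim ((551.195556640625, -61.060821533203125), (286.4200439453125, 227.6234130859375), 78.10279083251953) 0.018718003408205508
```

View pics/rim.png

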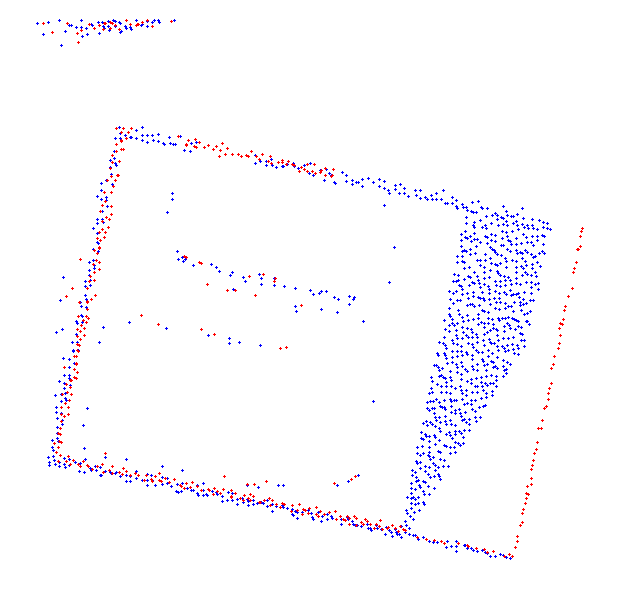

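Rim plot: both views agree on the case outline, with corners at plot pixels (117,127), (52,462) and (405,530). Next I'll refine the case, iron and brush axes.

```bash
python3 - <<'E'
from h import *
A=np.vstack([np.load(f"pics/rim{n}.npy") for n in("top","scene")])
yaw=np.radians(-101.9)
o=np.array([.531,-.054])
for it in range(4):
    ex=np.array([np.cos(yaw),np.sin(yaw)]);ey=np.array([-ex[1],ex[0]])
    L=(A[:,:2]-o)@np.c_[ex,ey]
    near=(abs(L[:,1]+84)*0+abs(L[:,1]+.084)<.008)&(abs(L[:,0])<.075)
    far=(abs(L[:,1]-.084)<.008)&(abs(L[:,0])<.075)
    heel=(abs(L[:,0]+.09)<.008)&(abs(L[:,1])<.075)
    pn=np.polyfit(L[near,0],L[near,1],1);pf=np.polyfit(L[far,0],L[far,1],1);ph=np.polyfit(L[heel,1],L[heel,0],1)
    print(np.degrees(yaw).round(2),o.round(4),pn.round(4),pf.round(4),ph.round(4),near.sum(),far.sum(),heel.sum())
    print(" pct near",np.percentile(L[near,1],[3,97]).round(4),"far",np.percentile(L[far,1],[3,97]).round(4),"heel",np.percentile(L[heel,0],[3,97]).round(4))
    yaw+=(pn[0]+pf[0]-ph[0])/3
    o=o+ey*(pn[1]+pf[1])/2+ex*(ph[1]+.0895)
print("case",o,np.degrees(yaw))
for n in("top","scene"):
    z=np.load(f"pics/{n}0.npz");p,P=cloud(n,z["p"],z["d"]);q=P.reshape(-1,3)
    # iron
    y=np.radians(-110);E=np.array([[np.cos(y),-np.sin(y)],[np.sin(y),np.cos(y)]])
    l=np.c_[(q[:,:2]-[.508,.2455])@E,q[:,2]];m=(abs(l[:,0])<.09)&(abs(l[:,1])<.045)
    b=l[m&(l[:,2]>.006)&(l[:,2]<.048)];print(n,"iron x",np.percentile(b[:,0],[0.5,1,99,99.5]).round(4))
    for a in(-.06,-.04,-.02,0):
        s=b[abs(b[:,0]-a)<.01];print("   y at",a,s[:,1].min().round(4),s[:,1].max().round(4))
    h=l[m&(l[:,2]>.065)]
    for z0 in(.07,.09,.11,.13):
        s=h[abs(h[:,2]-z0)<.01];print("   handle z",z0,"x",s[:,0].min().round(4),s[:,0].max().round(4),"y",s[:,1].mean().round(4))
    # brush in case frame
    ex=np.array([np.cos(yaw),np.sin(yaw)]);ey=np.array([-ex[1],ex[0]])
    l=np.c_[(q[:,:2]-o)@np.c_[ex,ey],q[:,2]];c=p.reshape(-1,3).astype(int)
    b=l[(abs(l[:,0])<.085)&(abs(l[:,1]-.048)<.04)&(c[:,0]-c[:,2]>22)]
    for z0 in(.03,.04,.06,.08,.1,.12):
        s=b[abs(b[:,2]-z0)<.006];print("   brush z",z0,"x",s[:,0].min().round(4),s[:,0].max().round(4),"y",s[:,1].min().round(4),s[:,1].max().round(4))
    # lid outer face
    t=l[(abs(l[:,1])<.08)&(l[:,0]>.08)&(l[:,0]<.2)]
    for z0 in(.12,.16,.19,.205):
        s=t[abs(t[:,2]-z0)<.008]
        if len(s):print("   lid z",z0,"x",np.percentile(s[:,0],[1,99]).round(4))
E
```

```text
-101.9 [ 0.531 -0.054] [-0.0022 -0.0897] [0.0004 0.0779] [ 0.0039 -0.0908] 163 74 180
 pct near [-0.0919 -0.0829] far [0.0763 0.0801] heel [-0.095  -0.0875]
-102.01 [ 0.5255 -0.0515] [ 0.     -0.0849] [-0.0027  0.0825] [-0.0037 -0.0897] 222 127 177
 pct near [-0.0885 -0.0779] far [0.0792 0.0857] heel [-0.0941 -0.0863]
-101.99 [ 0.5244 -0.0511] [ 0.0022 -0.0839] [-0.0031  0.0837] [-0.0031 -0.0895] 218 127 178
 pct near [-0.0874 -0.0791] far [0.0804 0.0869] heel [-0.094  -0.0861]
-101.95 [ 0.5244 -0.0511] [ 0.0014 -0.0838] [-0.0038  0.0838] [-0.0022 -0.0895] 218 127 180
 pct near [-0.0872 -0.079 ] far [0.0805 0.087 ] heel [-0.094  -0.0861]
case [ 0.52435836 -0.05107029] -101.95047532969166
top iron x [-0.0667 -0.0657  0.0645  0.0653]
   y at -0.06 -0.0292 0.024
   y at -0.04 -0.029 0.0262
   y at -0.02 -0.0293 0.0242
   y at 0 -0.0285 0.0246
   handle z 0.07 x -0.061 -0.045 y -0.0103
   handle z 0.09 x -0.0579 -0.0377 y -0.0101
   handle z 0.11 x -0.0518 -0.0329 y -0.0085
   handle z 0.13 x -0.0449 -0.0292 y -0.004
   brush z 0.03 x -0.0449 0.0465 y 0.0193 0.0686
   brush z 0.04 x -0.0
[... 409 characters left out ...]
0.06 -0.0261 0.0276
   y at -0.04 -0.0259 0.0253
   y at -0.02 -0.026 0.0283
   y at 0 -0.0267 0.0268
   handle z 0.07 x -0.0492 -0.0407 y 0.0007
   handle z 0.09 x -0.0466 -0.0374 y -0.0001
   handle z 0.11 x -0.0426 -0.0298 y -0.001
   handle z 0.13 x -0.0384 -0.0258 y 0.0004
   brush z 0.03 x -0.0472 0.0236 y 0.0223 0.0692
   brush z 0.04 x -0.043 0.0295 y 0.0223 0.0692
   brush z 0.06 x -0.046 -0.0323 y 0.0347 0.0499
   brush z 0.08 x -0.0427 -0.0261 y 0.0352 0.0507
   brush z 0.1 x -0.0378 -0.0205 y 0.0337 0.0504
   brush z 0.12 x -0.0294 -0.018 y 0.035 0.0543
   lid z 0.12 x [0.1498 0.1529]
   lid z 0.16 x [0.1519 0.1547]
   lid z 0.19 x [0.1401 0.1555]
   lid z 0.205 x [0.1019 0.1551]
```

Poses found: case (0.524,-0.051) at yaw -102°, iron (0.508,0.2455) at yaw -110° with its handle leaning about 15° towards the nose. I'll turn and close the fingers, then go behind the iron's handle.

>>> servo_tool(steps=[[0, 0, 0, 0, 0, 0.0952], [0, 0, 0, 0, 0, 0.0952], [0, 0, 0, 0, 0, 0.0952], [0, 0, 0, 0, 0, 0.0952], [0, 0, 0, 0, 0, 0.0952]], fingers=1, squeeze=40)

```text
clock: 0.6
eef_pos: [0.2472, 0.5466, 0.3032]
eef_rot: [[-0.382, 0.924, -0.001], [0.924, 0.382, -0.001], [-0.001, -0.001, -1.0]]
ft_force: [0.8, 0.5, 0.5]
width: 0.0123
grip_force: 0.0
```

>>> servo_tool(steps=[[0, 0, 0, 0, 0, 0.0952], [0, 0, 0, 0, 0, 0.0952], [0, 0, 0, 0, 0, 0.0952], [0, 0, 0, 0, 0, 0.0952], [0, 0, 0, 0, 0, 0.0952]])

```text
clock: 1.1
eef_pos: [0.2472, 0.5466, 0.3032]
eef_rot: [[0.348, 0.937, -0.001], [0.937, -0.348, -0.001], [-0.001, -0.0, -1.0]]
ft_force: [-0.1, 0.0, -0.0]
width: 0.0002
grip_force: 0.0
```

>>> servo_tool(steps=[[-0.25, 0.87, 0, 0, 0, 0], [-0.25, 0.87, 0, 0, 0, 0], [-0.25, 0.87, 0, 0, 0, 0], [-0.25, 0.87, 0.2, 0, 0, 0], [-0.25, 0.87, 0.2, 0, 0, 0]])

```text
clock: 1.6
eef_pos: [0.3947, 0.4392, 0.2875]
eef_rot: [[0.342, 0.94, -0.0], [0.94, -0.342, -0.0], [-0.0, -0.0, -1.0]]
ft_force: [0.9, -0.4, 0.1]
width: -0.0002
grip_force: 0.0
```

>>> servo_tool(steps=[[-0.25, 0.87, 0.5, 0, 0, 0], [-0.25, 0.87, 0.5, 0, 0, 0], [-0.25, 0.87, 0.55, 0, 0, 0], [-0.25, 0.87, 0.6, 0, 0, 0], [-0.25, 0.87, 0.6, 0, 0, 0]])

```text
clock: 2.1
eef_pos: [0.5409, 0.3324, 0.1765]
eef_rot: [[0.342, 0.94, -0.001], [0.94, -0.342, -0.0], [-0.0, -0.0, -1.0]]
ft_force: [-0.1, 0.4, -0.3]
width: -0.0002
grip_force: 0.0
```

>>> servo_tool(steps=[[-0.2, 0, 0, 0, 0, 0], [-0.2, 0, 0, 0, 0, 0], [-0.2, 0, 0, 0, 0, 0], [-0.2, 0, 0, 0, 0, 0], [-0.2, 0, 0, 0, 0, 0]])

```text
clock: 2.6
eef_pos: [0.5258, 0.2964, 0.1794]
eef_rot: [[0.341, 0.94, 0.002], [0.94, -0.341, 0.002], [0.002, 0.001, -1.0]]
ft_force: [0.8, 1.3, -0.1]
width: -0.0
grip_force: 0.4
```

>>> servo_tool(steps=[[-0.1, 0, 0.04, 0, 0, 0], [-0.1, 0, 0.04, 0, 0, 0], [-0.1, 0, 0.04, 0, 0, 0], [-0.1, 0, 0.04, 0, 0, 0], [-0.1, 0, 0.05, 0, 0, 0]])

```text
clock: 3.1
eef_pos: [0.5193, 0.277, 0.1691]
eef_rot: [[0.342, 0.94, -0.0], [0.94, -0.342, 0.0], [-0.0, -0.0, -1.0]]
ft_force: [1.3, 1.9, -0.1]
width: 0.0001
grip_force: 0.3
```

>>> servo_tool(steps=[[-0.08, 0, 0.08, 0, 0, 0], [-0.08, 0, 0.09, 0, 0, 0], [-0.08, 0, 0.09, 0, 0, 0], [-0.08, 0, 0.09, 0, 0, 0], [-0.08, 0, 0.09, 0, 0, 0]])

```text
clock: 3.6
eef_pos: [0.5139, 0.262, 0.1514]
eef_rot: [[0.342, 0.94, -0.0], [0.94, -0.342, 0.0], [0.0, -0.0, -1.0]]
ft_force: [-0.6, 0.2, 0.4]
width: 0.0
grip_force: 0.3
```

>>> servo_tool(steps=[[-0.04, 0, 0.09, 0, 0, 0], [-0.04, 0, 0.09, 0, 0, 0], [-0.03, 0, 0.08, 0, 0, 0], [0, 0, 0.08, 0, 0, 0], [0, 0, 0.05, 0, 0, 0]])

```text
clock: 4.1
eef_pos: [0.5124, 0.258, 0.1359]
eef_rot: [[0.342, 0.94, -0.0], [0.94, -0.342, -0.0], [-0.0, -0.0, -1.0]]
ft_force: [-1.0, 1.0, 0.8]
width: -0.0001
grip_force: 0.3
```

>>> servo_tool(steps=[[-0.2, 0, 0.03, 0, 0, 0], [-0.2, 0, 0.03, 0, 0, 0], [0, 0, 0.03, 0, 0, 0], [0, 0, 0.03, 0, 0, 0], [0, 0, 0, 0, 0, 0]])

```text
clock: 4.6
eef_pos: [0.507, 0.2429, 0.1314]
eef_rot: [[0.343, 0.94, -0.0], [0.94, -0.343, 0.0], [0.0, -0.0, -1.0]]
ft_force: [1.4, -0.0, 0.2]
width: -0.0001
grip_force: 0.0
```

```bash
python3 - <<'E'
from h import *
o=bot.observe();print(o["clock"],o["eef_pos"],o["ft_force"])
E
```

```text
4.6 [0.50701975 0.24292853 0.13138061] [ 1.44448048 -0.02684961  0.22990603]
```

>>> servo_tool(steps=[[0, 0, 0.03, 0, 0, 0], [0, 0, 0.03, 0, 0, 0], [0, 0, 0, 0, 0, 0], [0, 0, 0, 0, 0, 0], [0, 0, 0, 0, 0, 0]])

```text
clock: 5.1
eef_pos: [0.5072, 0.2431, 0.1305]
eef_rot: [[0.342, 0.94, 0.001], [0.94, -0.342, 0.0], [0.0, 0.001, -1.0]]
ft_force: [-3.1, -2.6, 6.3]
width: 0.0001
grip_force: 3.4
```

>>> servo_tool(steps=[[0, 0, -0.2, 0, 0, 0], [0, 0, -0.8, 0, 0, 0], [0, 0, -0.9, 0, 0, 0], [0, 0, -0.9, 0, 0, 0], [0, 0, -0.4, 0, 0, 0]], fingers=-1)

```text
clock: 5.6
eef_pos: [0.5077, 0.2435, 0.2616]
eef_rot: [[0.342, 0.94, 0.005], [0.94, -0.342, 0.002], [0.004, 0.004, -1.0]]
ft_force: [-0.5, -0.0, -0.3]
width: 0.0721
grip_force: 0.0
```

```bash
python3 - <<'E'
from h import *
for n in("top","scene"):
    p,P=cloud(n);q=P.reshape(-1,3);c=p.reshape(-1,3).astype(int)
    y=np.radians(-110);E=np.array([[np.cos(y),-np.sin(y)],[np.sin(y),np.cos(y)]])
    l=np.c_[(q[:,:2]-[.508,.2455])@E,q[:,2]];m=(abs(l[:,0])<.09)&(abs(l[:,1])<.05)
    b=l[m&(l[:,2]>.007)&(l[:,2]<.075)]
    print(n,len(b),"iron x",np.percentile(b[:,0],[1,99]).round(4),"zmax",b[:,2].max())
    for a in(-.05,-.03,-.01,0.01):
        s=b[(abs(b[:,0]-a)<.01)];
        if len(s):print("   y at",a,s[:,1].min().round(4),s[:,1].max().round(4),s[:,2].max().round(3))
    r=cv2.minAreaRect(((b@np.array([[1,0],[0,1],[0,0]]))*1000).astype(np.float32));print(r)
o=bot.observe();w,d=bot.camera("wrist");cv2.imwrite("pics/w1.png",w[:,:,::-1]);print(o["eef_pos"])
E
```

```text
top 556 iron x [-0.0674  0.009 ] zmax 0.06332684962646007
   y at -0.05 -0.0283 0.0231 0.062
   y at -0.03 -0.0289 0.0238 0.063
   y at -0.01 -0.0283 0.0047 0.062
   y at 0.01 -0.0281 -0.0143 0.042
((-29.198467254638672, -2.434144973754883), (83.55753326416016, 52.78144454956055), 0.9748861193656921)
scene 800 iron x [-0.0626  0.0655] zmax 0.06168966336523818
   y at -0.05 -0.0258 0.0272 0.06
   y at -0.03 -0.0253 0.0252 0.062
   y at -0.01 -0.0256 0.0276 0.061
   y at 0.01 -0.0254 0.0279 0.061
((0.7736663818359375, 1.1838703155517578), (137.64047241210938, 53.36241149902344), 0.29340338706970215)
[0.50783683 0.24346648 0.26017126]
```

View pics/w1.png

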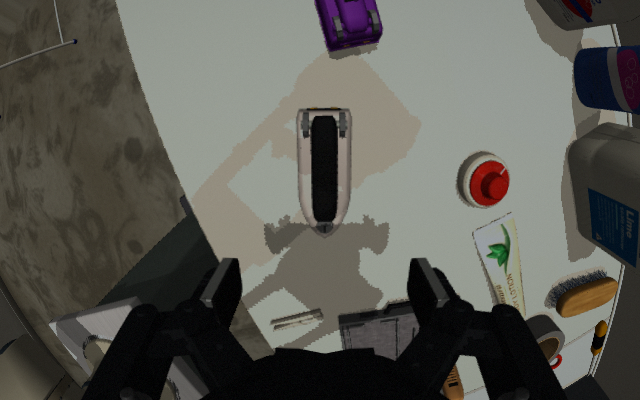

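The wrist view shows the handle flat along the iron (column 324, rows 110-235), centred between the fingers. I'll grip it.

>>> servo_tool(steps=[[0.25, 0, 0.6, 0, 0, 0], [0.3, 0, 0.9, 0, 0, 0], [0, 0, 0.95, 0, 0, 0], [0, 0, 0.9, 0, 0, 0], [0, 0, 0.65, 0, 0, 0]])

```text
clock: 6.25
eef_pos: [0.512, 0.2627, 0.0905]
eef_rot: [[0.342, 0.94, -0.008], [0.94, -0.342, -0.003], [-0.006, -0.006, -1.0]]
ft_force: [-0.2, 0.0, -0.1]
width: 0.0854
grip_force: 0.0
```

>>> servo_tool(steps=[[0, 0, 0.25, 0, 0, 0], [0, 0, 0, 0, 0, 0], [0, 0, 0, 0, 0, 0], [0, 0, 0, 0, 0, 0], [0, 0, 0, 0, 0, 0]])

```text
clock: 6.75
eef_pos: [0.5154, 0.264, 0.089]
eef_rot: [[0.342, 0.94, 0.003], [0.94, -0.342, 0.001], [0.002, 0.002, -1.0]]
ft_force: [0.0, 0.7, 0.7]
width: 0.0854
grip_force: 0.0
```

>>> servo_tool(steps=[[0, 0, 0, 0, 0, 0], [0, 0, 0, 0, 0, 0], [0, 0, 0, 0, 0, 0], [0, 0, 0, 0, 0, 0], [0, 0, 0, 0, 0, 0]], fingers=1, squeeze=50)

```text
clock: 7.25
eef_pos: [0.5151, 0.2638, 0.0882]
eef_rot: [[0.342, 0.94, 0.002], [0.94, -0.342, 0.001], [0.001, 0.001, -1.0]]
ft_force: [1.0, -0.4, 5.4]
width: 0.0512
grip_force: 55.0
```

>>> servo_tool(steps=[[0, 0, -0.1, 0, 0, 0], [0, 0, -0.3, 0, 0, 0], [0, 0, -0.4, 0, 0, 0], [0, 0, -0.4, 0, 0, -0.04], [0, 0, -0.3, 0, 0, -0.05]])

```text
clock: 7.75
eef_pos: [0.5148, 0.2638, 0.1493]
eef_rot: [[0.204, 0.979, 0.001], [0.979, -0.204, 0.001], [0.001, 0.001, -1.0]]
ft_force: [-0.2, 0.4, -3.6]
width: 0.0515
grip_force: 53.6
```

>>> servo_tool(steps=[[-0.4, 0.1, 0, 0, 0, 0], [-0.75, 0.1, 0, 0, 0, 0], [-0.75, 0.1, 0, 0, 0, 0], [-0.75, 0.1, 0, 0, 0, 0], [-0.75, 0.1, 0, 0, 0, 0]])

```text
clock: 8.25
eef_pos: [0.5055, 0.1246, 0.147]
eef_rot: [[0.208, 0.978, -0.001], [0.978, -0.208, -0.001], [-0.001, -0.0, -1.0]]
ft_force: [0.3, 0.1, -4.3]
width: 0.0514
grip_force: 53.6
```

>>> servo_tool(steps=[[-0.75, 0.1, 0, 0, 0, 0], [-0.75, 0.1, 0, 0, 0, 0], [-0.75, 0.1, 0, 0, 0, 0], [-0.75, 0.04, 0, 0, 0, 0], [-0.4, 0, 0, 0, 0, 0]])

```text
clock: 8.75
eef_pos: [0.4904, -0.0122, 0.1471]
eef_rot: [[0.21, 0.978, -0.001], [0.978, -0.21, -0.001], [-0.001, -0.0, -1.0]]
ft_force: [0.5, 0.6, -3.3]
width: 0.0516
grip_force: 53.6
```

>>> servo_tool(steps=[[-0.3, 0, 0, 0, 0, 0], [0, 0, 0, 0, 0, 0], [0, 0, 0, 0, 0, 0], [0, 0, 0, 0, 0, 0], [0, 0, 0, 0, 0, 0]])

```text
clock: 9.25
eef_pos: [0.4889, -0.0203, 0.1471]
eef_rot: [[0.205, 0.979, -0.0], [0.979, -0.205, 0.0], [0.0, -0.0, -1.0]]
ft_force: [-0.0, 0.4, -4.4]
width: 0.0515
grip_force: 53.6
```

```bash
cat > chk.py <<'E'
from h import *
co=np.array([.5244,-.0511]);yaw=np.radians(-102);ex=np.array([np.cos(yaw),np.sin(yaw)]);ey=np.array([-ex[1],ex[0]])
def cf(q): return np.c_[(q[:,:2]-co)@np.c_[ex,ey],q[:,2]]
E
python3 - <<'E'
from chk import *
o=bot.observe();print(o["clock"],o["eef_pos"],cf(o["eef_pos"][None]).round(4),np.degrees(np.arctan2(*o["eef_rot"][[1,0],1])),o["grip_force"])
ims=[]
for n,(u,v) in(("top",(360,180)),("scene",(320,220))):
    p,P=cloud(n);q=cf(P.reshape(-1,3));np.savez(f"pics/h{n}.npz",p=p,q=q)
    ims.append(cv2.resize(cv2.convertScaleAbs(p[v:v+120,u:u+160,::-1],alpha=1.5),(400,300)))
cv2.imwrite("pics/hov.png",np.hstack(ims))
E
```

```text
9.25 [ 0.48888179 -0.02033684  0.14705256] [[-0.0227 -0.0411  0.1471]] -11.853060093245642 53.58347374247387
```

View pics/hov.png

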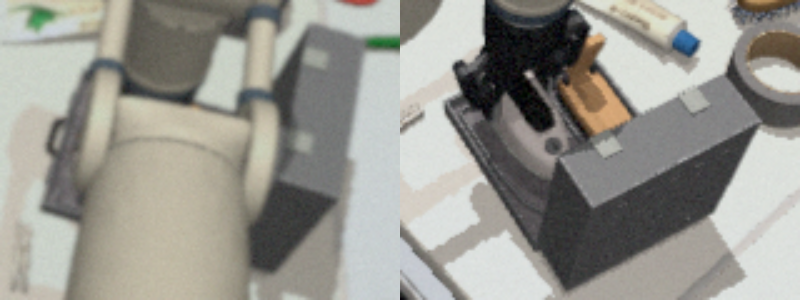

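The left crop (top) is blocked by the arm. The right crop (scene) shows the iron held above its bay, with the nose at about (570,165) towards the lid. I'll measure the iron in the case frame.

```bash
python3 - <<'E'
from chk import *
z=np.load("pics/hscene.npz");q=z["q"];c=z["p"].reshape(-1,3).astype(int)
m=(abs(q[:,0])<.09)&(q[:,1]<0.0)&(q[:,1]>-.085)&(q[:,2]>.06)&(q[:,2]<.125)
b=q[m];print(len(b),np.percentile(b,[1,99],axis=0).round(4).tolist())
for a in(0.0,.01,.02,.03,.04,.05,.06,.07):
    s=b[abs(b[:,0]-a)<.005]
    if len(s):print(a,s[:,1].min().round(4),s[:,1].max().round(4),s[:,2].min().round(4),s[:,2].max().round(4))
s=b[(b[:,2]<.1)];print("nose",s[:,0].max(), s[np.argsort(-s[:,0])[:8]].round(4).tolist())
# bay ribs
r=q[(q[:,2]>.009)&(q[:,2]<.02)&(abs(q[:,0])<.085)&(q[:,1]<.015)&(q[:,1]>-.08)];print(len(r),r[::max(1,len(r)//25)].round(3).tolist())
E
```

```text
925 [[-0.0318, -0.0793, 0.061], [0.0568, -0.0061, 0.1219]]
0.0 -0.069 -0.0166 0.06 0.1194
0.01 -0.0692 -0.0161 0.061 0.1211
0.02 -0.0691 -0.0156 0.0602 0.1179
0.03 -0.0665 -0.0173 0.0605 0.1166
0.04 -0.0629 -0.0228 0.0607 0.1003
0.05 -0.0599 -0.0246 0.0607 0.0987
0.06 -0.0544 -0.0452 0.0602 0.089
nose 0.05929599900431341 [[0.0593, -0.0502, 0.0602], [0.0587, -0.0486, 0.0773], [0.0584, -0.0515, 0.0794], [0.0583, -0.0504, 0.0685], [0.0582, -0.0498, 0.0631], [0.0581, -0.0527, 0.0653], [0.0578, -0.0484, 0.0805], [0.0575, -0.0502, 0.072]]
83 [[-0.078, -0.065, 0.011], [-0.073, -0.071, 0.017], [-0.072, -0.074, 0.012], [-0.066, -0.075, 0.011], [-0.058, -0.073, 0.012], [-0.05, -0.075, 0.014], [-0.044, -0.075, 0.013], [-0.041, -0.071, 0.009], [-0.035, -0.074, 0.012], [-0.028, -0.075, 0.012], [-0.022, -0.076, 0.014], [-0.014, -0.075, 0.014], [-0.008, -0.075, 0.013], [-0.002, -0.075, 0.012], [0.002, -0.075, 0.009], [0.007, -0.072, 0.01], [0.015, -0.074, 0.013], [0.023, -0.073, 0.015], [0.027, -0.072, 0.01], [0.032, -0.07, 0.012], [0.036, -0.072, 0.011], [0.041, -0.069, 0.011], [0.048, -0.068, 0.016], [0.05, -0.066, 0.012], [0.055, -0.064, 0.015], [0.057, -0.064, 0.012], [0.061, -0.061, 0.012], [0.064, -0.06, 0.01]]
```

```bash
python3 - <<'E'
from chk import *
z=np.load("pics/scene0.npz");p,P=cloud("scene",z["p"],z["d"]);q=P.reshape(-1,3)
y=np.radians(-110);E=np.array([[np.cos(y),-np.sin(y)],[np.sin(y),np.cos(y)]])
l=np.c_[(q[:,:2]-[.508,.2455])@E,q[:,2]];l=l[(abs(l[:,0])<.09)&(abs(l[:,1])<.05)&(l[:,2]>.004)&(l[:,2]<.06)]
h=np.load("pics/hscene.npz")["q"];h=h[(abs(h[:,0])<.09)&(h[:,1]<0.0)&(h[:,1]>-.085)&(h[:,2]>.06)&(h[:,2]<.11)]
for a in np.arange(.02,.07,.005):
    f=lambda b:(b[abs(b[:,0]-a)<.003][:,1].min().round(4),b[abs(b[:,0]-a)<.003][:,1].max().round(4)) if (abs(b[:,0]-a)<.003).any() else 0
    print(a.round(3),"table",f(l),"case",f(h-[0,-.041,0]))
E
```

```text
0.02 table (np.float64(-0.0245), np.float64(0.0275)) case (np.float64(-0.0281), np.float64(0.0254))
0.025 table (np.float64(-0.0245), np.float64(0.0264)) case (np.float64(-0.0255), np.float64(0.0235))
0.03 table (np.float64(-0.0248), np.float64(0.0247)) case (np.float64(-0.0249), np.float64(0.0237))
0.035 table (np.float64(-0.0225), np.float64(0.0256)) case (np.float64(-0.0241), np.float64(0.0217))
0.04 table (np.float64(-0.0219), np.float64(0.0247)) case (np.float64(-0.0219), np.float64(0.0182))
0.045 table (np.float64(-0.0209), np.float64(0.0222)) case (np.float64(-0.02), np.float64(0.0182))
0.05 table (np.float64(-0.0209), np.float64(0.0204)) case (np.float64(-0.0189), np.float64(0.0137))
0.055 table (np.float64(-0.0153), np.float64(0.018)) case (np.float64(-0.0138), np.float64(-0.0042))
0.06 table (np.float64(-0.013), np.float64(0.0172)) case (np.float64(-0.0117), np.float64(-0.0074))
0.065 table (np.float64(-0.0443), np.float64(0.0124)) case 0
```

>>> servo_tool(steps=[[-0.06, 0.025, 0.2, 0, 0, 0], [0, 0, 0.25, 0, 0, 0], [0, 0, 0.25, 0, 0, 0], [0, 0, 0.15, 0, 0, 0], [0, 0, 0.1, 0, 0, 0]])

```text
clock: 9.85
eef_pos: [0.4887, -0.0236, 0.1076]
eef_rot: [[0.207, 0.978, -0.002], [0.978, -0.207, 0.0], [-0.0, -0.002, -1.0]]
ft_force: [-0.5, -0.5, -4.2]
width: 0.0518
grip_force: 53.6
```

>>> servo_tool(steps=[[0, 0, 0.07, 0, 0, 0], [0, 0, 0.07, 0, 0, 0], [0, 0, 0.07, 0, 0, 0], [0, 0, 0.05, 0, 0, 0], [0, 0, 0, 0, 0, 0]])

```text
clock: 10.35
eef_pos: [0.4892, -0.0237, 0.0985]
eef_rot: [[0.207, 0.978, -0.0], [0.978, -0.207, 0.0], [-0.0, -0.0, -1.0]]
ft_force: [0.5, -0.9, -4.4]
width: 0.0516
grip_force: 53.6
```

>>> servo_tool(steps=[[0, 0, 0.04, 0, 0, 0], [0, 0, 0.04, 0, 0, 0], [0, 0, 0.04, 0, 0, 0], [0, 0, 0, 0, 0, 0], [0, 0, 0, 0, 0, 0]])

```text
clock: 10.85
eef_pos: [0.4892, -0.0237, 0.0938]
eef_rot: [[0.206, 0.978, -0.0], [0.978, -0.206, 0.0], [0.0, -0.0, -1.0]]
ft_force: [0.4, -0.2, -3.6]
width: 0.0513
grip_force: 53.6
```

>>> servo_tool(steps=[[0, 0, 0.025, 0, 0, 0], [0, 0, 0.02, 0, 0, 0], [0, 0, 0, 0, 0, 0], [0, 0, 0, 0, 0, 0], [0, 0, 0, 0, 0, 0]])

```text
clock: 11.35
eef_pos: [0.4893, -0.0237, 0.0922]
eef_rot: [[0.207, 0.978, 0.0], [0.978, -0.207, -0.0], [0.0, 0.0, -1.0]]
ft_force: [0.1, 0.4, -2.9]
width: 0.0514
grip_force: 53.7
```

>>> servo_tool(steps=[[0, 0, 0.02, 0, 0, 0], [0, 0, 0.02, 0, 0, 0], [0, 0, 0, 0, 0, 0], [0, 0, 0, 0, 0, 0], [0, 0, 0, 0, 0, 0]])

```text
clock: 11.85
eef_pos: [0.4893, -0.0237, 0.0921]
eef_rot: [[0.206, 0.978, 0.0], [0.978, -0.206, -0.0], [-0.0, 0.0, -1.0]]
ft_force: [-5.5, -0.3, 7.5]
width: 0.0516
grip_force: 54.9
```

>>> servo_tool(steps=[[0, 0, -0.02, 0, 0, 0], [0, 0, 0, 0, 0, 0], [0, 0, 0, 0, 0, 0], [0, 0, 0, 0, 0, 0], [0, 0, 0, 0, 0, 0]], fingers=-0.65)

```text
clock: 12.35
eef_pos: [0.4893, -0.0237, 0.0912]
eef_rot: [[0.207, 0.978, -0.0], [0.978, -0.207, -0.0], [-0.0, -0.0, -1.0]]
ft_force: [-0.2, 0.4, -0.6]
width: 0.0702
grip_force: 0.0
```

>>> servo_tool(steps=[[0, 0, -0.15, 0, 0, 0], [0, 0, -0.35, 0, 0, 0], [0, 0, -0.6, 0, 0, 0], [0, 0, -0.7, 0, 0, 0], [0, 0, -0.65, 0, 0, 0]])

```text
clock: 12.85
eef_pos: [0.4894, -0.0237, 0.1919]
eef_rot: [[0.207, 0.978, 0.002], [0.978, -0.207, -0.0], [0.0, 0.002, -1.0]]
ft_force: [1.2, 0.2, 0.4]
width: 0.0705
grip_force: 0.0
```

>>> servo_tool(steps=[[0.4, 0, 0, 0, 0, 0], [0.6, 0.1, 0, 0, 0, 0], [0.6, 0.5, 0, 0, 0, 0], [0, 0.6, 0, 0, 0, 0], [0, 0.6, 0, 0, 0, 0]], fingers=1)

```text
clock: 13.35
eef_pos: [0.574, 0.0249, 0.1909]
eef_rot: [[0.205, 0.979, 0.002], [0.979, -0.205, 0.0], [0.0, 0.002, -1.0]]
ft_force: [0.0, 0.6, -0.1]
width: 0.0003
grip_force: 0.0
```

>>> servo_tool(steps=[[0, 0.31, 0.1, 0, 0, 0], [0, 0, 0.3, 0, 0, 0], [0, 0, 0.15, 0, 0, 0], [0, 0, 0, 0, 0, 0], [0, 0, 0, 0, 0, 0]])

```text
clock: 13.85
eef_pos: [0.5844, 0.0216, 0.1673]
eef_rot: [[0.206, 0.978, -0.001], [0.978, -0.206, 0.0], [-0.0, -0.001, -1.0]]
ft_force: [-0.6, 0.2, 0.2]
width: -0.0001
grip_force: 0.0
```

```bash
python3 - <<'E'
from chk import *
o=bot.observe();print(o["clock"],cf(o["eef_pos"][None]).round(4),o["ft_force"])
p,P=cloud("scene");q=cf(P.reshape(-1,3));c=p.reshape(-1,3).astype(int)
m=(abs(q[:,0])<.09)&(q[:,1]<0.0)&(q[:,1]>-.085)&(q[:,2]>.022)&(q[:,2]<.08);b=q[m]
print("iron",np.percentile(b,[1,99],axis=0).round(4).tolist())
for a in(-.05,-.03,0,.02): s=b[abs(b[:,0]-a)<.006]; print(a,s[:,1].min().round(4),s[:,1].max().round(4),s[:,2].max().round(4))
b=q[(abs(q[:,0])<.085)&(abs(q[:,1]-.048)<.04)&(c[:,0]-c[:,2]>22)]
for z0 in(.06,.08,.1,.12):
    s=b[abs(b[:,2]-z0)<.006];print("brush z",z0,len(s),s.min(0).round(4) if len(s) else 0,s.max(0).round(4) if len(s) else 0)
E
```

```text
13.85 [[-0.0836  0.0436  0.1673]] [-0.63420278  0.1661027   0.17274292]
iron [[-0.0659, -0.0669, 0.0228], [0.0528, -0.0159, 0.0651]]
-0.05 -0.0671 -0.0163 0.0653
-0.03 -0.0671 -0.015 0.0655
0 -0.0833 -0.0148 0.0654
0.02 -0.0669 -0.0121 0.0655
brush z 0.06 15 [-0.0446  0.0345  0.0543] [-0.0306  0.0533  0.0658]
brush z 0.08 16 [-0.0378  0.0345  0.0744] [-0.0257  0.0496  0.0854]
brush z 0.1 14 [-0.0377  0.0348  0.0944] [-0.0207  0.0481  0.1056]
brush z 0.12 27 [-0.0272  0.0353  0.1143] [-0.0188  0.0547  0.1257]
```

>>> servo_tool(steps=[[-0.18, 0, 0, 0, 0, 0], [-0.18, 0, 0, 0, 0, 0], [-0.18, 0, 0, 0, 0, 0], [-0.18, 0, 0, 0, 0, 0], [-0.18, 0, 0, 0, 0, 0]])

```text
clock: 14.4
eef_pos: [0.5775, -0.0145, 0.1673]
eef_rot: [[0.207, 0.978, 0.0], [0.978, -0.207, 0.0], [0.0, 0.0, -1.0]]
ft_force: [-0.3, 0.7, 0.2]
width: -0.0001
grip_force: 0.3
```

>>> servo_tool(steps=[[-0.12, 0, 0.04, 0, 0, 0], [-0.12, 0, 0.04, 0, 0, 0], [-0.12, 0, 0.04, 0, 0, 0], [-0.12, 0, 0.04, 0, 0, 0], [-0.12, 0, 0.04, 0, 0, 0]])

```text
clock: 14.9
eef_pos: [0.5725, -0.0375, 0.159]
eef_rot: [[0.206, 0.978, -0.0], [0.978, -0.206, 0.0], [0.0, -0.0, -1.0]]
ft_force: [0.4, 1.0, -0.8]
width: -0.0003
grip_force: 0.2
```

>>> servo_tool(steps=[[-0.08, 0, 0.08, 0, 0, 0], [-0.08, 0, 0.09, 0, 0, 0], [-0.08, 0, 0.09, 0, 0, 0], [-0.07, 0, 0.09, 0, 0, 0], [-0.07, 0, 0.09, 0, 0, 0]])

```text
clock: 15.4
eef_pos: [0.5694, -0.0522, 0.1412]
eef_rot: [[0.206, 0.978, -0.0], [0.978, -0.206, 0.0], [0.0, -0.0, -1.0]]
ft_force: [-0.3, 0.8, 1.3]
width: -0.0
grip_force: 0.2
```

>>> servo_tool(steps=[[-0.05, 0, 0.09, 0, 0, 0], [-0.05, 0, 0.08, 0, 0, 0], [-0.05, 0, 0.08, 0, 0, 0], [-0.05, 0, 0.06, 0, 0, 0], [0, 0, 0, 0, 0, 0]])

```text
clock: 15.9
eef_pos: [0.5676, -0.0602, 0.1287]
eef_rot: [[0.207, 0.978, -0.001], [0.978, -0.207, -0.0], [-0.0, -0.001, -1.0]]
ft_force: [-0.5, -0.0, 0.1]
width: 0.0001
grip_force: 0.0
```

>>> servo_tool(steps=[[-0.2, 0, 0, 0, 0, 0], [-0.2, 0, 0.03, 0, 0, 0], [0, 0, 0.03, 0, 0, 0], [0, 0, 0, 0, 0, 0], [0, 0, 0, 0, 0, 0]])

```text
clock: 16.4
eef_pos: [0.5645, -0.0756, 0.1269]
eef_rot: [[0.207, 0.978, -0.0], [0.978, -0.207, 0.0], [0.0, -0.0, -1.0]]
ft_force: [-0.7, 0.3, -0.2]
width: 0.0004
grip_force: 0.0
```

>>> servo_tool(steps=[[0, 0, 0.025, 0, 0, 0], [0, 0, 0, 0, 0, 0], [0, 0, 0, 0, 0, 0], [0, 0, 0, 0, 0, 0], [0, 0, 0, 0, 0, 0]])

```text
clock: 16.9
eef_pos: [0.5647, -0.0755, 0.1265]
eef_rot: [[0.206, 0.978, 0.001], [0.978, -0.206, -0.0], [-0.0, 0.001, -1.0]]
ft_force: [-1.6, -0.1, 5.5]
width: -0.0002
grip_force: 2.7
```

>>> servo_tool(steps=[[0, 0, -0.6, 0, 0, 0], [0, 0, -0.95, 0, 0, 0], [0, 0, -0.95, 0, 0, 0], [0, 0, -0.95, 0, 0, 0], [0, 0, -0.95, 0, 0, 0]])

```text
clock: 17.4
eef_pos: [0.5645, -0.0753, 0.3026]
eef_rot: [[0.206, 0.978, -0.001], [0.978, -0.206, 0.0], [0.0, -0.001, -1.0]]
ft_force: [-0.0, -0.0, 0.3]
width: 0.0002
grip_force: 0.0
```

```bash
python3 - <<'E'
from chk import *
o=bot.observe();print(o["clock"],cf(o["eef_pos"][None]).round(4))
w,d=bot.camera("wrist");cv2.imwrite("pics/w2.png",cv2.convertScaleAbs(w[:,:,::-1],alpha=1.4))
p,P=cloud("scene");q=cf(P.reshape(-1,3))
s=q[(abs(q[:,0])<.08)&(q[:,1]<.075)&(q[:,1]>-.075)&(q[:,2]>.03)&(q[:,2]<.2)];print(np.percentile(s[:,2],[50,99,99.9]),s.max(0))
E
```

```text
17.4 [[0.0154 0.0443 0.3026]]
[0.0487416  0.06427291 0.06637154] [0.05563939 0.07020447 0.06828664]
```

View pics/w2.png

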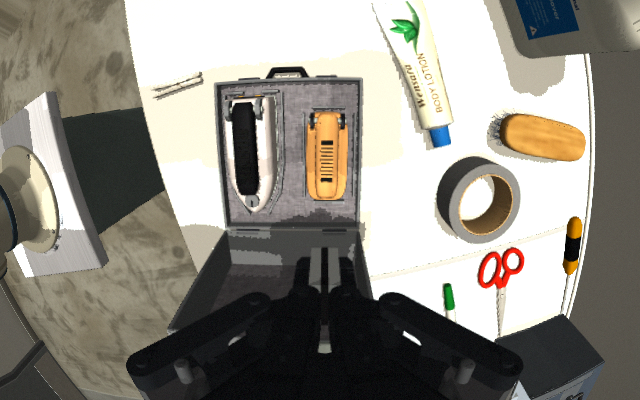

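The wrist view shows the iron in its bay at (250,150) and the brush at (327,155), both handles flat and everything below the lid's inner height. Now the lid.

>>> servo_tool(steps=[[-0.6, -0.22, 0, 0, 0, 0], [-0.95, -0.22, 0, 0, 0, 0], [-0.95, -0.22, 0, 0, 0, 0], [-0.95, -0.22, 0, 0, 0, 0], [-0.95, -0.22, 0, 0, 0, 0]])

```text
clock: 18.0
eef_pos: [0.4844, -0.2397, 0.3005]
eef_rot: [[0.206, 0.979, -0.001], [0.979, -0.206, 0.001], [0.001, -0.001, -1.0]]
ft_force: [1.0, -0.6, 1.2]
width: -0.0001
grip_force: 0.0
```

>>> servo_tool(steps=[[0, 0, 0, 0, 0, 0], [0, 0, 0.4, 0, 0, 0], [0, 0, 0.5, 0, 0, 0], [0, 0, 0.5, 0, 0, 0], [0, 0, 0, 0, 0, 0]])

```text
clock: 18.5
eef_pos: [0.4845, -0.2374, 0.2414]
eef_rot: [[0.206, 0.979, -0.006], [0.979, -0.206, 0.004], [0.003, -0.006, -1.0]]
ft_force: [-0.7, -0.5, -0.4]
width: -0.0002
grip_force: 0.0
```

>>> servo_tool(steps=[[0.16, 0, 0.02, 0, 0, 0], [0.16, 0, 0.02, 0, 0, 0], [0.16, 0, 0.02, 0, 0, 0], [0.16, 0, 0.02, 0, 0, 0], [0.16, 0, 0.02, 0, 0, 0]])

```text
clock: 19.0
eef_pos: [0.4921, -0.2071, 0.2428]
eef_rot: [[0.207, 0.978, 0.001], [0.978, -0.207, -0.002], [-0.001, 0.002, -1.0]]
ft_force: [-0.9, -3.2, 1.6]
width: -0.0
grip_force: 1.3
```

```bash
python3 - <<'E'
from chk import *
o=bot.observe();print(o["clock"],cf(o["eef_pos"][None]).round(4),o["ft_force"].round(1))
E
```

```text
19.0 [[0.1593 0.0008 0.2428]] [-0.9 -3.2  1.6]
```

>>> servo_tool(steps=[[0.27, 0, -0.08, 0, 0, 0], [0.27, 0, -0.06, 0, 0, 0], [0.27, 0, -0.05, 0, 0, 0], [0.28, 0, -0.03, 0, 0, 0], [0.28, 0, -0.02, 0, 0, 0]])

```text
clock: 19.5
eef_pos: [0.5034, -0.1527, 0.252]
eef_rot: [[0.206, 0.978, 0.001], [0.978, -0.206, -0.0], [0.0, 0.001, -1.0]]
ft_force: [-1.3, -2.0, 1.2]
width: 0.0001
grip_force: 1.3
```

>>> servo_tool(steps=[[0.28, 0, 0, 0, 0, 0], [0.28, 0, 0.03, 0, 0, 0], [0.28, 0, 0.05, 0, 0, 0], [0.27, 0, 0.07, 0, 0, 0], [0.27, 0, 0.09, 0, 0, 0]])

```text
clock: 20.0
eef_pos: [0.5147, -0.0987, 0.2416]
eef_rot: [[0.206, 0.978, 0.0], [0.978, -0.206, 0.0], [0.0, -0.0, -1.0]]
ft_force: [-0.8, -1.5, 3.3]
width: 0.0001
grip_force: 1.1
```

>>> servo_tool(steps=[[0.26, 0, 0.11, 0, 0, 0], [0.25, 0, 0.13, 0, 0, 0], [0.24, 0, 0.14, 0, 0, 0], [0.22, 0, 0.15, 0, 0, 0], [0.22, 0, 0.16, 0, 0, 0]])

```text
clock: 20.5
eef_pos: [0.5244, -0.0524, 0.2136]
eef_rot: [[0.206, 0.978, -0.0], [0.978, -0.206, 0.0], [0.0, -0.0, -1.0]]
ft_force: [0.0, -1.2, 1.1]
width: -0.0001
grip_force: 0.7
```

>>> servo_tool(steps=[[0.16, 0, 0.15, 0, 0, 0], [0.15, 0, 0.15, 0, 0, 0], [0.14, 0, 0.15, 0, 0, 0], [0.13, 0, 0.16, 0, 0, 0], [0.13, 0, 0.16, 0, 0, 0]])

```text
clock: 21.0
eef_pos: [0.5302, -0.0251, 0.1828]
eef_rot: [[0.207, 0.978, -0.0], [0.978, -0.207, -0.0], [-0.0, -0.0, -1.0]]
ft_force: [-0.2, -0.2, 1.5]
width: 0.0003
grip_force: 0.4
```

```bash
python3 - <<'E'
from chk import *
o=bot.observe();print(o["clock"],cf(o["eef_pos"][None]).round(4),o["ft_force"].round(1))
E
```

```text
21.0 [[-0.0267  0.0003  0.1828]] [-0.2 -0.2  1.5]
```

>>> servo_tool(steps=[[0.1, 0, 0.17, 0, 0, 0], [0.1, 0, 0.17, 0, 0, 0], [0.1, 0, 0.17, 0, 0, 0], [0.1, 0, 0.16, 0, 0, 0], [0.05, 0, 0.12, 0, 0, 0]])

```text
clock: 21.5
eef_pos: [0.5339, -0.0075, 0.151]
eef_rot: [[0.206, 0.978, -0.001], [0.978, -0.206, -0.0], [-0.0, -0.0, -1.0]]
ft_force: [0.6, -0.4, 0.3]
width: 0.0001
grip_force: 0.4
```

>>> servo_tool(steps=[[0, 0, 0.05, 0, 0, 0], [0, 0, 0.04, 0, 0, 0], [0, 0, 0, 0, 0, 0], [0, 0, 0, 0, 0, 0], [0, 0, 0, 0, 0, 0]])

```text
clock: 22.0
eef_pos: [0.534, -0.0079, 0.1484]
eef_rot: [[0.207, 0.978, 0.0], [0.978, -0.207, -0.0], [-0.0, 0.0, -1.0]]
ft_force: [0.1, 0.9, -0.0]
width: 0.0002
grip_force: 0.0
```

>>> servo_tool(steps=[[0, 0, 0.03, 0, 0, 0], [0, 0, 0.02, 0, 0, 0], [0, 0, 0, 0, 0, 0], [0, 0, 0, 0, 0, 0], [0, 0, 0, 0, 0, 0]])

```text
clock: 22.5
eef_pos: [0.5341, -0.0078, 0.1471]
eef_rot: [[0.207, 0.978, 0.001], [0.978, -0.207, -0.0], [0.0, 0.001, -1.0]]
ft_force: [-2.8, -0.5, 4.8]
width: 0.0001
grip_force: 2.8
```

>>> servo_tool(steps=[[0, 0, 0.02, 0, 0, 0], [0, 0, 0, 0, 0, 0], [0, 0, 0, 0, 0, 0], [0, 0, 0, 0, 0, 0], [0, 0, 0, 0, 0, 0]])

```text
clock: 23.0
eef_pos: [0.5341, -0.0078, 0.1471]
eef_rot: [[0.206, 0.978, 0.001], [0.978, -0.206, -0.0], [0.0, 0.001, -1.0]]
ft_force: [-2.8, -0.5, 8.8]
width: 0.0
grip_force: 4.5
```

>>> servo_tool(steps=[[0, 0, 0.03, 0, 0, 0], [0, 0, 0, 0, 0, 0], [0, 0, 0, 0, 0, 0], [0, 0, -0.1, 0, 0, 0], [0, 0, -0.4, 0, 0, 0]])

```text
clock: 23.5
eef_pos: [0.5329, -0.0077, 0.1625]
eef_rot: [[0.207, 0.978, -0.004], [0.978, -0.207, 0.0], [-0.001, -0.004, -1.0]]
ft_force: [0.3, 0.0, -0.7]
width: 0.0001
grip_force: 0.0
```

>>> servo_tool(steps=[[0, 0, -0.9, 0, 0, 0], [0, 0, -0.9, 0, 0, 0], [0, 0, -0.9, 0, 0, 0], [0, 0, -0.9, 0, 0, 0], [0, 0, 0, 0, 0, 0]])

```text
clock: 24.0
eef_pos: [0.5349, -0.0079, 0.3156]
eef_rot: [[0.207, 0.978, 0.011], [0.978, -0.207, -0.001], [0.001, 0.01, -1.0]]
ft_force: [0.6, 0.5, 1.7]
width: 0.0003
grip_force: 0.0
```

```bash
python3 - <<'E'
from chk import *
o=bot.observe();print(o["clock"],cf(o["eef_pos"][None]).round(4),o["ft_force"].round(1))
p,P=cloud("scene");q=cf(P.reshape(-1,3));cv2.imwrite("pics/end.png",p[:,:,::-1])
s=q[(abs(q[:,0])<.09)&(abs(q[:,1])<.08)&(q[:,2]>.03)&(q[:,2]<.12)]
for a in(-.08,-.04,0,.04,.08):print(a,np.median(s[abs(s[:,0]-a)<.008][:,2]).round(4))
E
```

```text
24.0 [[-0.0445  0.0012  0.3156]] [0.6 0.5 1.7]
-0.08 0.0733
-0.04 0.0735
0 0.0737
0.04 0.0735
0.08 0.0733
```

View pics/end.png

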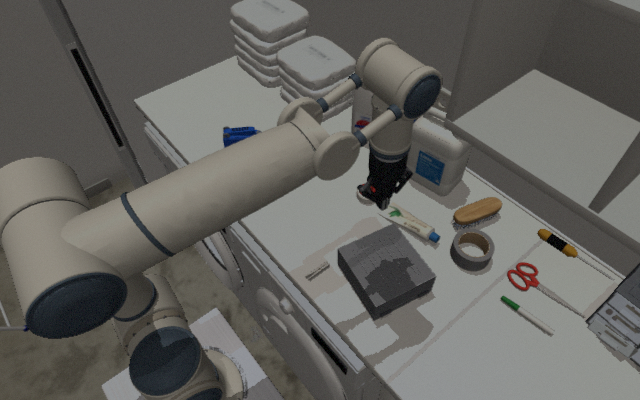

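The lid is level and shut (case at (385,265)). The tape, tube and peg have not moved, and the arm is clear.

```bash
python3 -c "
from cell import bot
print(bot.sign_off())"
```

```text
the job is handed in; nothing more can be done
None
```

The job is handed in: both handles are folded down, the iron is flat in its bay beside the brush, the lid is shut, and the arm is clear, at about 24 s of the 69 s allowed.

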